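# Roll a sealed vial into the label reader's V cradle

## Robot

A 6-joint arm with a two-finger parallel gripper is mounted at the origin on the work surface. World frame = base frame: x ahead of the robot, y to its left, z up, the work surface at z = 0. Lengths are in mm, angles in rad, forces in N, time in s.
With the tool pointing down it reaches from about 350 to 875 mm from the base axis. Payload 4.2 kg.
Tool frame: the origin (TCP) lies midway between the tips of the shut fingers; the grasp point (between the pads) lies 19 mm behind it; x points along the fingers, y is the direction in which the jaws open and shut, and the axes are right-handed (so a half turn about x gives the same grasp; the last joint's range is limited). The gripper opens to 85 mm and grips with 20 to 120 N. Pads are 22 mm wide; open, the fingers measure 114 mm over their backs; the gripper's body (76 mm by 85 mm) begins 54 mm behind the grasp point. The pads swing forward as they close: fully open they stand 13 mm farther back than shut.
Start: joints at [-1.007, 0.385, 0.008, 0, -1.194, -0.259], TCP at [187.58, -596.165, 231.312] pointing down, gripper open.
Joint ranges: [-3.14, 3.14], [-1.21, 2.06], [-1.07, 1.41], [-3.16, 2.05], [-2.99, -0.16], [-3.1, 3.1]. Speed limits (rad/s): [2.79, 2.79, 3.14, 3.14, 3.14, 3.14].

## Interface

Orientations are given as a unit quaternion [x, y, z, w].
In Python, from bench import readout, imaging, arm gives the robot as it stands.
- The arm moves only by the tool arm_command, never from a script. Its argument "increments" is a list of rows, each a list of 3 entries, a list of its own where there are three numbers: the turn, a rotation vector about the world's x, y, z in degrees, then the shift along the world's x, y, z in mm, then the closure, from 0 (fully open) to 1 (shut). In form: [[[ax, ay, az], [tx, ty, tz], fingers], ...]. A call has exactly 5 rows; each row is the pose to reach, as a shift and turn from the pose measured when the call began; what a row does not reach only later rows make up. A row lasts 1/10 s, in which the tool goes at most 50 mm and 8.59 degrees, less where a joint would pass 70% of its speed; a pose out of reach is approached as far as the arm can. A call with a gripper value outside its range is refused whole. The fingers move at their own pace and stop on an object; the grip force is fixed at half the most. Time passes only in rows, so rows that repeat a pose let the fingers close, or fill a call up. It gives the time, the measured TCP pose, the force and the opening at its end, in the units of the state.
- readout.read_state(): the state, without advancing time (a new reading comes with each control period).
- imaging.get_image(name): name is "scene" or "top"; returns (picture, depth): 420x560x3 uint8, blue, green, red; 420x560 float32, mm along the optical axis (not along the pixel's ray), 0 where there is no reading.
- imaging.camera_info(name): a dict with "vfov" (degrees; the focal length in pixels is half the picture's height over the tangent of half this angle, whatever the lens; pixels are square), "cx", "cy" (the principal point, pixels), "D" ([k1, k2, p1, p2, k3] as OpenCV has them; the pictures are not rectified), "eye" and "rotation" of the camera in the world. Camera axes: x right, y down, z forward; pixel columns grow to the right and rows downward; lengths in mm; the calibration is good to about 2 mm. A picture is of the moment at which its call begins. camera_info takes no time and is no camera call.
- arm.job_done(): hands the job in, once; it reports no verdict.
The state is a dict: "clock": time; "joints": joint angles; "joint_vel": joint speeds; "joint_efforts": joint torques, N m; "position": TCP position; "ee_rot": TCP orientation; "contact_force": force on the tool from outside, world axes, zero at the start; "wrist_torque": the same for the moment, N m; "gripper_width": finger opening in mm.
Only numpy, scipy, OpenCV 4.12 (cv2) and the standard library are available. Lean on these libraries where they do the work, as an engineer would, in place of code of your own. Each camera call takes 0.05 s, during which the arm holds its last target. There are 200 camera calls.

## Task

Two amber vials lie on the bench, one on each side of the label reader's V-shaped cradle. With the fingertips, gently roll the blue-capped one along the bench by its side, up over the near ramp and into the V, so that it lies settled in the groove with its whole glass body on the cradle. Do not pick it up, and leave the red-capped vial and everything else on the bench where they are.

Things in the scene. Friction and masses are not known exactly. Their poses are not given: they have to be found in the camera images.
- vial_blue: vial to roll: amber glass, lying on its side, bright-blue cap, blue stripe on its white label. Body 52 mm in diameter, 76 mm long; narrow neck; cap 34 mm in diameter, ending 60 mm from the origin; about 0.15 kg. Origin on its axis, midway along the glass body (26 mm above the bench). x runs along it to the cap; y and z turn as it rolls. Smooth slippery glass (friction about 0.3); rolls freely, but wedges if pushed above mid-height
- vial_red: the same kind of vial with a red cap and red stripe, lying on the other side of the cradle; not to be touched. Origin and axes as for the blue one. Whether blue is on the left or the right varies
- cradle: V cradle, fixed. Origin on the bench under the middle of the V's bottom line; x along the groove, y across, z up. 120 mm long (60 either way). Both sides alike: bottom at bench height at y = 0, grey face rising at 30 deg to a crest 12 mm high at 21 mm, then a blue ramp falling at 14 deg to the bench at 69 mm. A seated vial's axis is 30 mm up, at y = 0
- reader_head (a point): middle of the top of the white label reader head fixed at the cradle's +x end: 45 mm along the cradle's x, 70 mm across, 60 mm high, its near face 130 mm from the cradle's origin; a flat aluminium T-shaped foot 6 mm high, 130 mm wide across y from x = 66 to 78 mm, joins it to the V
- vial_green: small clear vial, standing, green cap, 30 mm in diameter, 58 mm tall; leave alone. Origin under its centre
- vial_yellow: small clear vial, standing, gold cap, 30 mm in diameter, 58 mm tall; leave alone. Origin under its centre
- vial_black: small clear vial, standing, black cap, 30 mm in diameter, 58 mm tall; leave alone. Origin under its centre
- beaker: steel beaker, 66 mm in diameter, 75 mm tall, standing; leave alone. Origin under its centre
- jar: amber jar with a white lid, 56 mm in diameter, 65 mm tall, standing; leave alone. Origin under its centre
Not all that is in view belongs to the job. What is shaped like the vial_blue but purple is not meant.

How it is judged (in metres and radians):
On the way, in this order (a step that is already met when the one before it is completed fails the run):
1. the blue-capped vial has turned about its own axis by about a third of a turn (rolled, not dragged) (angle between vial_blue's own z axis and vertical above 2 rad), for 0.02 s.
2. the blue-capped vial lies in the V (y of vial_blue in the frame of cradle between -0.006 and 0.006 m and z of vial_blue in the frame of cradle below 0.035 m), for 0.2 s.
At the end, for the whole second after the job is handed in: the blue-capped vial rests still in the V: axis within 3 mm of the middle line and of the seated height (30 mm), within 0.06 rad of the groove, mid-body within 24 mm of the cradle's middle along it; the red-capped vial and the other things within 15 mm of where they were (y of vial_blue in the frame of cradle between -0.003 and 0.003 m and x of vial_blue in the frame of cradle between -0.024 and 0.024 m and z of vial_blue in the frame of cradle between 0.027 and 0.033 m and angle between the x axis of vial_blue and the x axis of cradle, either way round below 0.06 rad and linear speed of vial_blue below 0.02 m/s and distance of each of vial_red, vial_green, vial_yellow, vial_black, beaker, jar from where it was at the start of the episode below 0.015 m); the robot touches nothing.
It fails at once if the blue-capped vial is lifted: its axis above 50 mm, or above 36 mm while still over the flat bench (more than 85 mm from the V's middle line) (height (world z) of vial_blue above 0.05 m or (height (world z) of vial_blue above 0.036 m and (y of vial_blue in the frame of cradle above 0.085 m or y of vial_blue in the frame of cradle below -0.085 m))).
It fails at once if the blue-capped vial is stood or tipped up by more than 0.35 rad (angle between vial_blue's own x axis and vertical below 1.22 rad or angle between vial_blue's own x axis and vertical above 1.92 rad).
It fails at once if the glass is pressed with more than 20 N (contact force between the fingers and vial_blue above 20 N).
It fails at once if the blue-capped vial is flung: it goes faster than 0.5 m/s (linear speed of vial_blue above 0.5 m/s).
It fails at once if the red-capped vial or another thing on the bench is moved by more than 15 mm (distance of any of vial_red, vial_green, vial_yellow, vial_black, beaker, jar from where it was at the start of the episode above 0.015 m).
It also fails if it takes over 48 s, if anything falls off the work surface, if the arm or the gripper's body presses on something with over 40 N, if the wrist force passes 120 N, or if a joint passes its speed limit or range.

## Working session

There is one attempt and no reset: what is moved stays moved. The work goes in short steps, Python scripts to look and compute and a tool call to move; the robot and the scene stay as the last step left them, time stands still between calls to the robot, and variables do not carry over. Pictures are saved under pics/ and viewed, about 8 in all and at most 12, crops included, and the job is handed in when it is done.

Besides the shell and the picture viewer there is one more tool, called after "Call:" as a command line: name --argument value ..., lists and objects as JSON in quotes. arm_command: Moves the arm, as the interface text tells. Its arguments: {"type":"object","properties":{"increments":{"type":"array","items":{"type":"array"}}},"required":["increments"]}

```bash
mkdir -p pics
cat > h.py <<'E'
import numpy as np, cv2
from bench import readout, imaging, arm
def K(n):
    c=imaging.camera_info(n); f=210/np.tan(np.radians(c["vfov"])/2)
    return np.array([[f,0,c["cx"]],[0,f,c["cy"]],[0,0,1]]),np.array(c["D"],float),np.array(c["eye"],float),np.array(c["rotation"],float)
def cloud(n,dep):
    k,D,e,R=K(n)
    if R.shape!=(3,3):
        from scipy.spatial.transform import Rotation; R=Rotation.from_quat(R).as_matrix()
    v,u=np.mgrid[0:420,0:560]
    p=cv2.undistortPoints(np.stack([u,v],-1).reshape(-1,1,2).astype(np.float64),k,D).reshape(420,560,2)
    P=np.dstack([p*dep[...,None],dep])@R.T+e
    P[dep==0]=np.nan
    return P
E
python3 - <<'E'
from h import *
for n in("scene","top"):
    im,d=imaging.get_image(n); cv2.imwrite(f"pics/{n}0.png",im); np.save(f"{n}0.npy",d); print(n,imaging.camera_info(n))
    P=cloud(n,d); print(P[210,280],P[100,100],P[350,400])
print(readout.read_state())
E
```

```text
scene {'vfov': 57.03280183638338, 'cx': 284.20120777519577, 'cy': 212.61087426235562, 'D': array([0.03612355, 0.        , 0.        , 0.        , 0.        ]), 'eye': array([1196.18053089, -196.77748095,  670.96069835]), 'rotation': array([ 0.75539395,  0.51036331, -0.23535653, -0.33692222])}
[ 4.73358026e+02  6.91976882e+01 -1.48125047e-01] [-907.51309876 -390.8066641  -212.47758032] [ 9.26131586e+02  1.32734326e+02 -6.21278815e-01]
top {'vfov': 55.052010998719524, 'cx': 279.8047645839691, 'cy': 205.29905633702387, 'D': array([-0.02733187,  0.        ,  0.        ,  0.        ,  0.        ]), 'eye': array([ 452.31665123,   63.38690903, 1044.81450896]), 'rotation': array([ 0.71248058, -0.69839244,  0.04613783, -0.04990718])}
[582.9669696   69.67028827  -1.52860807] [875.72731659 567.85679818   2.21802473] [ 235.2674912  -238.00110022    0.48414572]
{'clock': 0.1, 'joints': array([-1.00741320e+00,  3.85510864e-01,  6.77787926e-03, -4.39146483e-04,
       -1.19400933e+00, -2.58639977e-01]), 'joint_vel': array([ 0.00162338, -0.00083606,  0.00357448,  0.00057551, -0.00028093,
        0.0002315 ]), 'joint_efforts': array([-9.96300078e-04, -3.93316305e+01,  1.88929868e+01,  4.19793829e+00,
       -2.54409097e-03,  9.77887765e-06]), 'position': array([ 187.41798423, -595.69673278,  230.31754566]), 'ee_rot': array([-0.10658152,  0.6990651 ,  0.10795826,  0.69877992]), 'contact_force': array([ 0.13228805, -0.08018617, -0.1961086 ]), 'wrist_torque': array([-0.00943648, -0.05273718,  0.00095651]), 'gripper_width': 85.07143053707357}
```

View pics/top0.png

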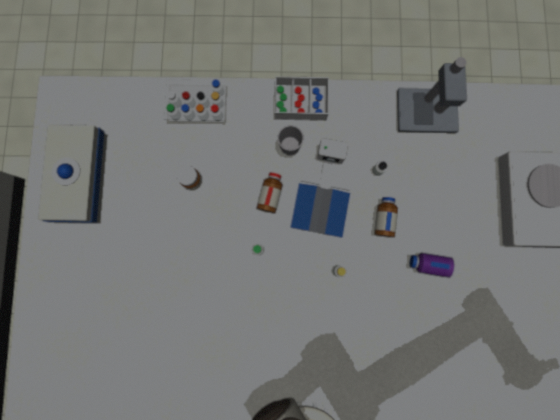

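View pics/scene0.png

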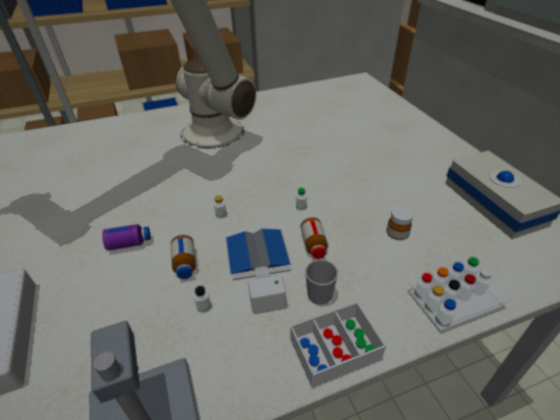

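Top view: the candidates for the blue vial are the amber one with the blue cap and blue stripe at (387,217), the purple one with a blue cap at (433,264), and the red-capped amber one at (270,193). (387,217) fits: amber glass, blue cap, beside the cradle at (321,210). Next I'll measure it and confirm in a crop.

Run:
```python
from h import *
im=cv2.imread("pics/top0.png"); d=np.load("top0.npy"); P=cloud("top",d)
cv2.imwrite("pics/crop0.png",cv2.resize(im[120:300,230:470],None,fx=3.3,fy=3.3,interpolation=cv2.INTER_CUBIC))
def pca(Q):
    c=Q.mean(0); w,v=np.linalg.eigh(np.cov((Q-c).T)); return c,v[:,1],np.sqrt(w)
def blob(r0,r1,c0,c1,zmin):
    S=P[r0:r1,c0:c1].reshape(-1,3); return S[S[:,2]>zmin]
for n,b in dict(blue=(190,245,368,405),red=(165,220,250,290)).items():
    S=blob(*b,12); c,a,_=pca(S[:,:2]); a=a*np.sign(a[0])
    t=(S[:,:2]-c)@a; s=(S[:,:2]-c)@[-a[1],a[0]]
    lo,hi=np.percentile(t,[.5,99.5]);cl,ch=np.percentile(s[t<hi-30],[1,99])
    o=c+a*(hi-60)+np.array([-a[1],a[0]])*(cl+ch)/2; o2=c+a*(lo+38)+np.array([-a[1],a[0]])*(cl+ch)/2
    print(n,o,o2,hi-lo,ch-cl,np.degrees(np.arctan2(a[1],a[0])),np.percentile(S[:,2],98),len(S))
# cradle: blue ramps
hsv=cv2.cvtColor(im,cv2.COLOR_BGR2HSV); m=np.zeros(im.shape[:2],bool); m[178:242,288:356]=1
m&=(hsv[...,0]>95)&(hsv[...,0]<130)&(hsv[...,1]>130)
n,l,st,ce=cv2.connectedComponentsWithStats(m.astype(np.uint8))
for i in range(1,n):
    if st[i,4]>100:
        Q=P[l==i]; Q=Q[~np.isnan(Q[:,0])]
        r=cv2.minAreaRect(Q[:,:2].astype(np.float32)); print("ramp",st[i],Q.mean(0),r)
for n,b in dict(head=(138,165,318,350),green=(240,256,250,268),yellow=(262,280,330,350),black=(158,178,372,392),beaker=(125,160,275,305),jar=(163,192,178,205),purple=(248,282,405,458)).items():
    S=blob(*b,15); print(n,S.mean(0),S[:,:2].min(0),S[:,:2].max(0),S[:,2].max())
```

```text
blue [ 556.15286006 -197.73414324] [ 556.70179124 -197.80723013] 97.44622465262964 50.53155620116715 -7.583984591167655 55.545492908786834 785
red [613.39167775  98.39783732] [613.98253047  98.26319057] 97.39399943500266 50.2607632739949 -12.837644869526848 55.41975215116192 740
ramp [292 184  24  46 735] [592.40784868   8.36097726   7.19839453] ((592.8720703125, 8.651697158813477), (43.6753044128418, 114.82271575927734), 79.82899475097656)
ramp [326 190  23  46 714] [577.23992613 -77.99963889   6.97750167] ((577.8204956054688, -78.11906433105469), (43.94967269897461, 115.2595443725586), 80.44635772705078)
head [729.86763549 -58.98643323  56.36549587] [705.71244582 -96.97035537] [762.17293718 -23.45957665] 65.72766437592293
green [478.34935804 123.89102726  49.11848547] [464.29966142 110.06567549] [491.69535008 139.58675178] 63.08603483881768
yellow [428.86858058 -78.19235008  48.27854087] [414.3853453  -93.60498166] [441.60947209 -66.01264454] 61.80674104749551
black [ 690.12896389 -181.99798119   45.77080679] [ 679.01501836 -198.25517247] [ 706.10783252 -170.28895661] 63.17097443272405
beaker [761.95263443  48.0280991   52.81193125] [722.2757779   15.75136488] [788.54931619  80.44099573] 79.95377568635593
jar [653.50540963 299.86826513  55.82181481] [629.69390126 276.51188827] [681.99907039 326.06792763] 70.43168249698942
purple [ 449.6344985  -307.85899906   45.6355049 ] [ 419.05053347 -358.40330555] [ 477.4799627  -258.66678195] 59.03457494351301
```

View pics/crop0.png

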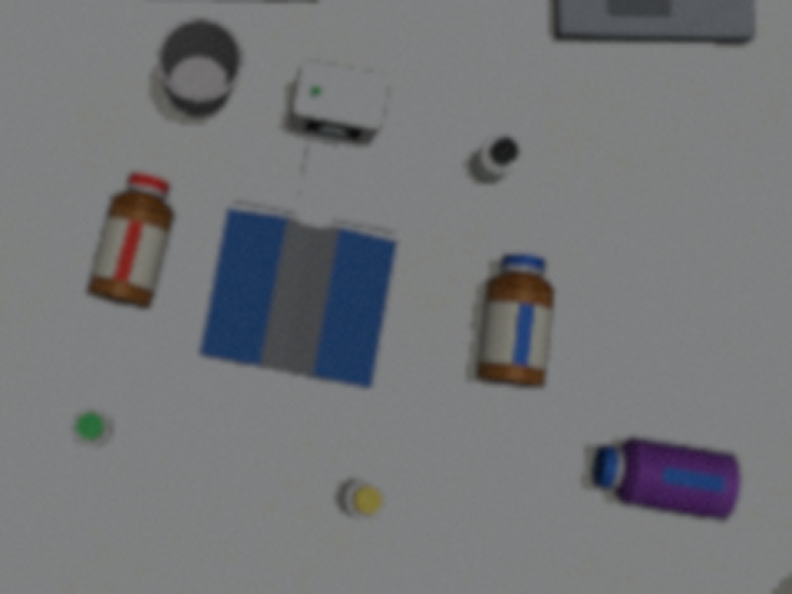

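The crop confirms the amber vial with the blue cap and blue stripe at (515,320) in the crop. The cradle origin is at about (585,-35), its x axis at about -10°. The blue vial is at cradle x≈0, y≈-165, yawed 2.4° off the groove. I'll push it with two part-open fingers, jaws along the groove, along cradle +y = (0.173, 0.985).

Call:
arm_command --increments '[[[0,0,8],[36,33,-10],0.5],[[0,0,16],[72,67,-20],0.5],[[0,0,24],[107,100,-30],0.5],[[0,0,32],[143,134,-40],0.5],[[0,0,40],[179,167,-50],0.5]]'

```text
clock: 0.6
position: [367.0, -427.2, 179.8]
ee_rot: [-0.341, 0.62, 0.342, 0.619]
contact_force: [0.6, -0.1, -0.3]
gripper_width: 42.8
```

Call:
arm_command --increments '[[[0,0,7],[36,33,-10],0.5],[[0,0,14],[72,67,-20],0.5],[[0,0,22.6],[107,100,-30],0.5],[[0,0,22.6],[143,134,-40],0.5],[[0,0,22.6],[178,166,-50],0.5]]'

```text
clock: 1.1
position: [545.7, -259.7, 129.2]
ee_rot: [-0.455, 0.541, 0.457, 0.539]
contact_force: [-0.4, -0.7, 0.4]
gripper_width: 42.5
```

Run:
```python
from h import *
from scipy.spatial.transform import Rotation as Ro
s=readout.read_state(); R=Ro.from_quat(s["ee_rot"]).as_matrix(); print(s["position"],R.round(3),s["gripper_width"])
im,d=imaging.get_image("scene"); cv2.imwrite("pics/s1.png",cv2.resize(im[100:330,80:360],None,fx=2.6,fy=2.6))
```

```text
[ 545.71286985 -259.7111016   129.20686548] [[-0.003 -0.986  0.167]
 [ 0.001  0.167  0.986]
 [-1.     0.003  0.   ]] 42.51439853191711
```

View pics/s1.png

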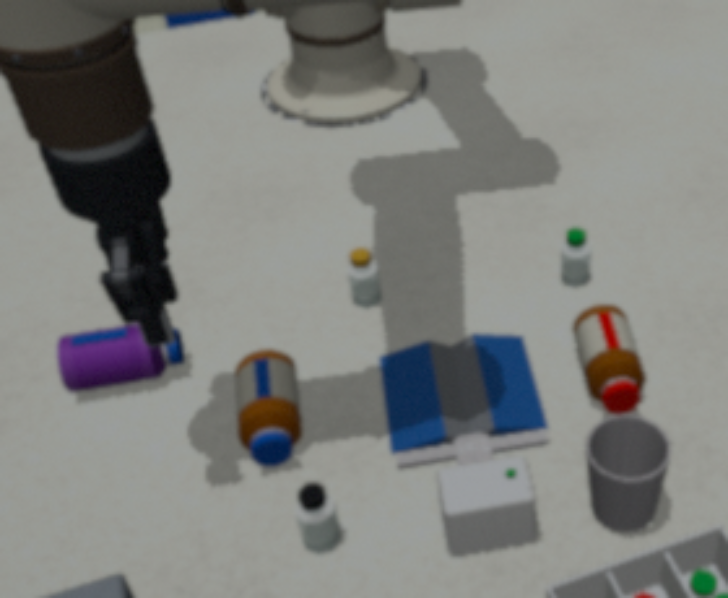

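The picture shows the gripper above the bench between the purple vial (cap at 175,347) and the blue vial (268,405), with clear space below. I'll descend now.

Call:
arm_command --increments '[[[0,0,0],[0,0,-35],0.6],[[0,0,0],[0,0,-70],0.6],[[0,0,0],[0,0,-100],0.6],[[0,0,0],[0,0,-115],0.6],[[0,0,0],[0,0,-117],0.6]]'

```text
clock: 1.65
position: [548.3, -255.2, 7.2]
ee_rot: [-0.455, 0.541, 0.46, 0.537]
contact_force: [0.0, 0.3, 0.8]
gripper_width: 34.2
```

Run:
```python
from h import *
s=readout.read_state(); print(s["position"],s["contact_force"],s["gripper_width"])
im,d=imaging.get_image("scene"); cv2.imwrite("pics/s2.png",cv2.resize(im[170:310,90:270],None,fx=4,fy=4,interpolation=cv2.INTER_CUBIC))
```

```text
[ 548.2580925  -255.16869252    7.18426376] [0.00987161 0.34076631 0.81486889] 34.20674549263352
```

View pics/s2.png

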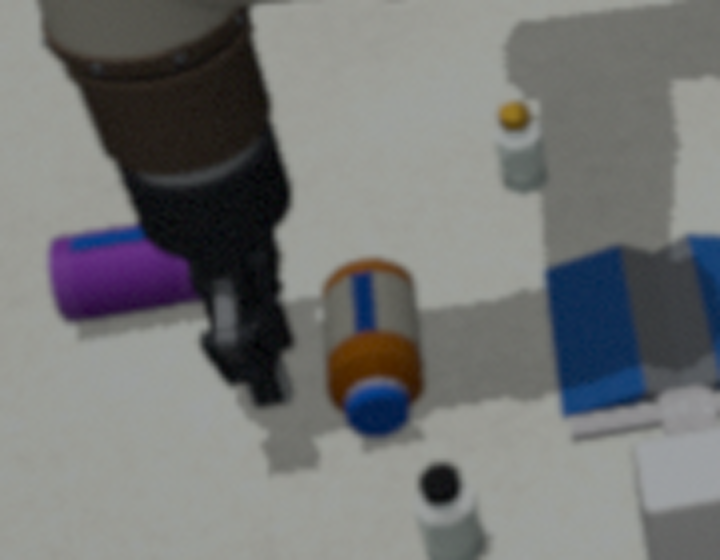

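The fingers stand left of the blue vial, tips just above the bench, and the vial at (372,340) hasn't moved. I'll start the push at about 40 mm/s.

Call:
arm_command --increments '[[[0,0,0],[0.5,3,3],0.6],[[0,0,0],[1,7,6],0.6],[[0,0,0],[1.5,11,6],0.6],[[0,0,0],[2,15,6],0.6],[[0,0,0],[3,19,6],0.6]]'

```text
clock: 2.2
position: [552.5, -236.1, 15.2]
ee_rot: [-0.456, 0.54, 0.459, 0.538]
contact_force: [-1.4, -1.8, -0.2]
gripper_width: 34.4
```

Call:
arm_command --increments '[[[0,0,0],[0.5,4,0],0.6],[[0,0,0],[1,8,0],0.6],[[0,0,0],[2,12,0],0.6],[[0,0,0],[2.7,16,0],0.6],[[0,0,0],[3.5,20,0],0.6]]'

```text
clock: 2.7
position: [556.0, -215.7, 15.0]
ee_rot: [-0.456, 0.54, 0.459, 0.538]
contact_force: [0.5, -0.2, 0.3]
gripper_width: 34.3
```

Call:
arm_command --increments '[[[0,0,0],[0.7,4,0],0.6],[[0,0,0],[1.4,8,0],0.6],[[0,0,0],[2,12,0],0.6],[[0,0,0],[2.7,16,0],0.6],[[0,0,0],[3.5,20,0],0.6]]'

```text
clock: 3.2
position: [559.6, -195.4, 15.1]
ee_rot: [-0.456, 0.54, 0.459, 0.538]
contact_force: [-0.1, -0.4, -0.1]
gripper_width: 34.7
```

```bash
cat >> h.py <<'E'
C0=np.array([585.1,-34.8]); CX=np.array([.985,-.173]); CY=np.array([.173,.985])
def look():
    s=readout.read_state(); q=s["position"][:2]-C0
    print("tcp cradle",(q@CX).round(1),(q@CY).round(1),"z",s["position"][2].round(1),"F",s["contact_force"].round(1),"t",s["clock"])
    im,d=imaging.get_image("top"); P=cloud("top",d); h=cv2.cvtColor(im,cv2.COLOR_BGR2HSV)
    am=(h[...,0]>3)&(h[...,0]<22)&(h[...,1]>140)
    q=P[...,:2]-C0; X=q@CX; Y=q@CY
    m=am&(Y>-240)&(Y<60)&(abs(X)<90)&(P[...,2]>8)
    if m.sum()<10: print("few amber",m.sum())
    else: print("amber n",m.sum(),"x",np.percentile(X[m],[2,98]).round(1),"y",np.percentile(Y[m],[2,50,98]).round(1),"ztop",np.percentile(P[m][:,2],98).round(1))
    b=(h[...,0]>95)&(h[...,0]<130)&(h[...,1]>130)&(Y>-240)&(Y<40)&(X>35)&(X<80)&(P[...,2]>17)
    if b.sum()>4: print("cap n",b.sum(),"x",X[b].max().round(1),"y",np.percentile(Y[b],[5,50,95]).round(1))
    return im
E
python3 - <<'E'
from h import *
im=look(); cv2.imwrite("pics/t3.png",cv2.resize(im[150:290,270:450],None,fx=4,fy=4,interpolation=cv2.INTER_CUBIC))
E
```

```text
tcp cradle 2.7 -162.6 z 15.1 F [-0.1 -0.4 -0.1] t 3.2
amber n 35 x [-37.5 -28.5] y [-145.9 -133.6 -121.6] ztop 55.7
```

View pics/t3.png

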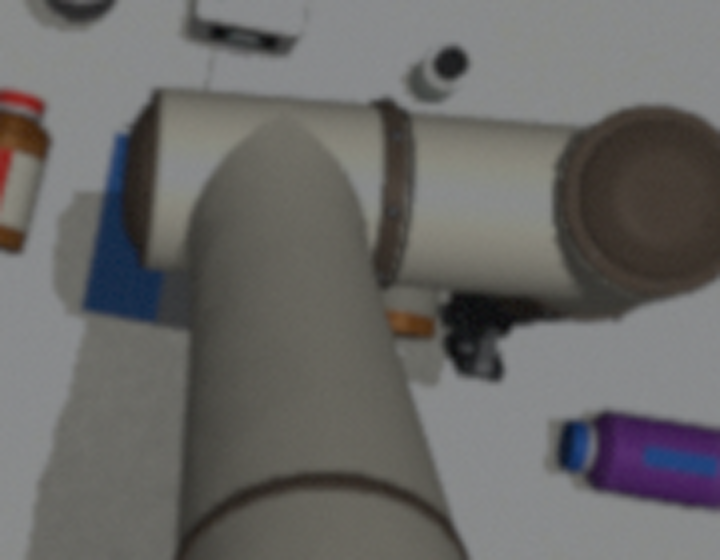

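The top view is mostly blocked by the arm. It shows the vial's base at (410,322), just ahead of the fingers. I'll use the scene camera from here.

Call:
arm_command --increments '[[[0,0,0],[0.7,4,0],0.6],[[0,0,0],[1.4,8,0],0.6],[[0,0,0],[2,12,0],0.6],[[0,0,0],[2.7,16,0],0.6],[[0,0,0],[3.5,20,0],0.6]]'

```text
clock: 3.75
position: [563.3, -174.6, 15.1]
ee_rot: [-0.456, 0.54, 0.459, 0.538]
contact_force: [0.8, 0.5, -0.4]
gripper_width: 34.3
```

```bash
sed -i 's/^def look():/def look(cam="top"):/; s/get_image("top")/get_image(cam)/; s/cloud("top",d); h/cloud(cam,d); h/' h.py
python3 - <<'E'
from h import *
im=look("scene"); cv2.imwrite("pics/s4.png",cv2.resize(im[170:310,130:310],None,fx=4,fy=4,interpolation=cv2.INTER_CUBIC))
E
```

```text
tcp cradle 2.7 -141.5 z 15.1 F [ 0.8  0.5 -0.4] t 3.75
amber n 260 x [-31.5  45.1] y [-124.2 -101.4  -79.9] ztop 53.4
cap n 144 x 62.5 y [-125.4 -102.   -88.5]
```

View pics/s4.png

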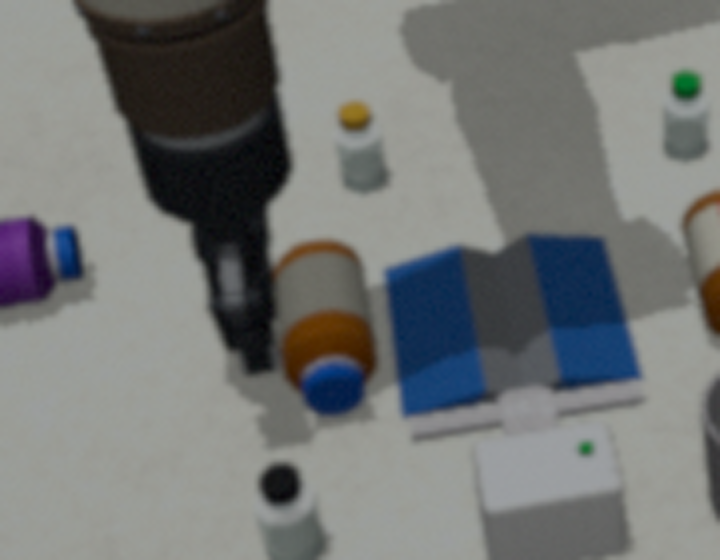

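The vial at (325,320) sits square against the fingers and the stripe has rolled out of sight. It's at cradle y≈-103. Now on to the ramp.

Call:
arm_command --increments '[[[0,0,0],[0.7,4,0],0.6],[[0,0,0],[1.4,8,0],0.6],[[0,0,0],[2,12,0],0.6],[[0,0,0],[2.7,16,0],0.6],[[0,0,0],[3.5,20,0],0.6]]'

```text
clock: 4.3
position: [567.1, -153.8, 15.1]
ee_rot: [-0.457, 0.539, 0.46, 0.538]
contact_force: [-0.4, -0.3, -0.2]
gripper_width: 34.1
```

Call:
arm_command --increments '[[[0,0,0],[0.5,3,0],0.6],[[0,0,0],[1,6,0],0.6],[[0,0,0],[1.6,9,0],0.6],[[0,0,0],[2.1,12,0],0.6],[[0,0,0],[2.6,15,0],0.6]]'

```text
clock: 4.8
position: [569.6, -138.8, 15.2]
ee_rot: [-0.457, 0.54, 0.46, 0.538]
contact_force: [-0.1, -1.7, 0.8]
gripper_width: 34.2
```

```bash
python3 -c "
from h import *
look('scene')"
```

```text
tcp cradle 2.7 -105.1 z 15.2 F [-0.1 -1.7  0.8] t 4.8
amber n 271 x [-33.7  43.6] y [-89.1 -67.1 -44.7] ztop 177.6
cap n 153 x 61.5 y [-81.2 -66.3 -51.6]
```

Contact force is low and the vial is at y≈-67, at the start of the ramp. Next I'll climb slowly, raising the fingers slightly.

Call:
arm_command --increments '[[[0,0,0],[0.5,3,0],0.6],[[0,0,0],[1,6,1],0.6],[[0,0,0],[1.6,9,1],0.6],[[0,0,0],[2.1,12,2],0.6],[[0,0,0],[2.6,15,2],0.6]]'

```text
clock: 5.35
position: [572.6, -123.2, 17.4]
ee_rot: [-0.457, 0.539, 0.46, 0.538]
contact_force: [-1.3, -0.9, 1.3]
gripper_width: 34.1
```

Call:
arm_command --increments '[[[0,0,0],[0.5,3,0],0.6],[[0,0,0],[1,6,1],0.6],[[0,0,0],[1.6,9,1],0.6],[[0,0,0],[2.1,12,2],0.6],[[0,0,0],[2.6,15,2],0.6]]'

```text
clock: 5.85
position: [575.3, -107.9, 19.5]
ee_rot: [-0.457, 0.539, 0.459, 0.538]
contact_force: [0.1, -1.5, 0.6]
gripper_width: 34.3
```

```bash
python3 -c "
from h import *
look('scene')"
```

```text
tcp cradle 3.0 -73.7 z 19.5 F [ 0.1 -1.5  0.6] t 5.85
amber n 264 x [-34.7  43.4] y [-58.4 -36.3 -12.9] ztop 62.2
cap n 165 x 68.6 y [-55.1 -35.8 -21.9]
```

Call:
arm_command --increments '[[[0,0,0],[0.4,2,0],0.6],[[0,0,0],[0.7,4,0],0.6],[[0,0,0],[1,6,0],0.6],[[0,0,0],[1.4,8,0],0.6],[[0,0,0],[1.7,10,0],0.6]]'

```text
clock: 6.4
position: [577.1, -97.4, 19.4]
ee_rot: [-0.457, 0.539, 0.46, 0.538]
contact_force: [-0.2, -1.0, 0.1]
gripper_width: 34.0
```

Call:
arm_command --increments '[[[0,0,0],[0.3,1.5,0],0.6],[[0,0,0],[0.5,3,0],0.6],[[0,0,0],[0.8,4.5,0],0.6],[[0,0,0],[1,6,0],0.6],[[0,0,0],[1.2,7,0],0.6]]'

```text
clock: 6.9
position: [578.3, -90.1, 19.4]
ee_rot: [-0.457, 0.539, 0.46, 0.538]
contact_force: [-0.1, -1.0, 0.6]
gripper_width: 34.1
```

```bash
python3 -c "
from h import *
look('scene')"
```

```text
tcp cradle 2.9 -55.6 z 19.4 F [-0.1 -1.   0.6] t 6.9
amber n 262 x [-35.1  43.1] y [-38.  -16.3   7.3] ztop 65.2
cap n 158 x 61.3 y [-30.1 -15.4  -1.8]
```

Call:
arm_command --increments '[[[0,0,0],[0.2,1,0],0.6],[[0,0,0],[0.4,2,0],0.6],[[0,0,0],[0.5,3,0],0.6],[[0,0,0],[0.5,3,0],0.6],[[0,0,0],[0.5,3,0],0.6]]'

```text
clock: 7.45
position: [578.9, -87.0, 19.4]
ee_rot: [-0.457, 0.539, 0.46, 0.538]
contact_force: [0.5, -0.2, -0.2]
gripper_width: 34.3
```

```bash
python3 -c "
from h import *
look('scene')"
```

```text
tcp cradle 2.9 -52.5 z 19.4 F [ 0.5 -0.2 -0.2] t 7.45
amber n 245 x [-33.4  43.2] y [-21.8  -1.5  22.7] ztop 56.7
cap n 183 x 71.2 y [-41.3  -2.1  14.4]
```

It dropped into the V, at y≈-1. I'll retreat: back off along -y, then up, then clear of the top view.

Call:
arm_command --increments '[[[0,0,0],[-1.7,-10,0],0.6],[[0,0,0],[-3.5,-20,0],0.6],[[0,0,0],[-7,-40,10],0.6],[[0,0,0],[-9,-55,40],0.6],[[0,0,0],[-10,-60,80],0.6]]'

```text
clock: 8.0
position: [566.6, -149.2, 98.2]
ee_rot: [-0.455, 0.541, 0.46, 0.537]
contact_force: [1.6, -0.1, -0.6]
gripper_width: 34.5
```

Call:
arm_command --increments '[[[0,0,0],[-20,-20,30],0.6],[[0,0,0],[-45,-60,60],0.6],[[0,0,0],[-80,-100,80],0.6],[[0,0,0],[-110,-140,100],0.6],[[0,0,0],[-140,-180,100],0.6]]'

```text
clock: 8.5
position: [435.2, -319.2, 199.5]
ee_rot: [-0.457, 0.54, 0.459, 0.538]
contact_force: [0.3, -0.5, 0.6]
gripper_width: 34.1
```

Call:
arm_command --increments '[[[0,0,0],[-20,-30,0],0.6],[[0,0,0],[-40,-70,0],0.6],[[0,0,0],[-60,-110,0],0.6],[[0,0,0],[-70,-140,0],0.6],[[0,0,0],[-70,-140,0],0.6]]'

```text
clock: 9.0
position: [362.6, -462.6, 199.0]
ee_rot: [-0.455, 0.542, 0.457, 0.539]
contact_force: [-0.4, 1.1, -0.6]
gripper_width: 34.6
```

Run:
```python
from h import *
im=look("top"); cv2.imwrite("pics/t5.png",cv2.resize(im[120:300,230:470],None,fx=3.3,fy=3.3,interpolation=cv2.INTER_CUBIC))
look("scene")
```

```text
tcp cradle -145.1 -459.9 z 199.0 F [-0.4  1.1 -0.6] t 9.0
amber n 180 x [-40.9  38. ] y [-19.6   1.9  20.9] ztop 59.1
cap n 20 x 54.4 y [-11.6  -1.4  11.2]
tcp cradle -144.8 -458.1 z 198.9 F [ 0.4  0.3 -0.3] t 9.05
amber n 231 x [-33.5  43.2] y [-21.3  -1.1  22.1] ztop 56.6
cap n 149 x 60.3 y [-12.3   1.2  15.1]
```

View pics/t5.png

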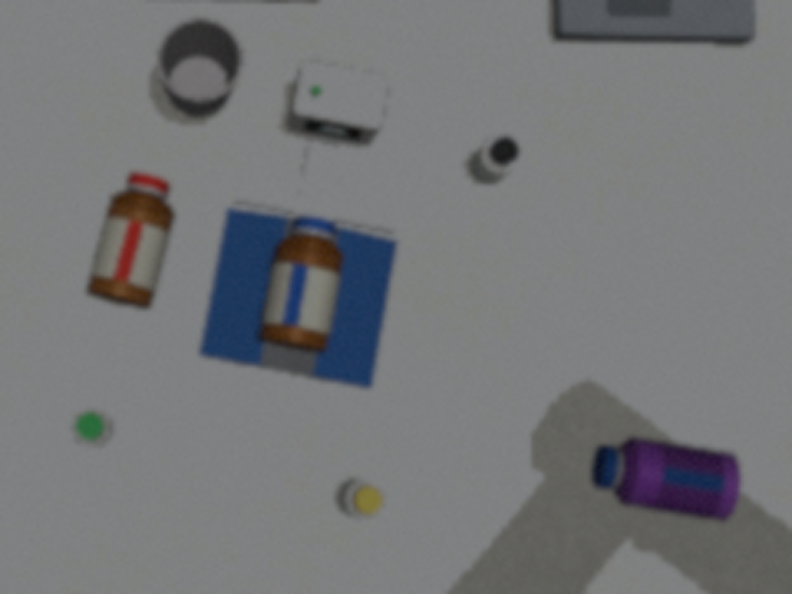

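The vial lies in the groove at (300,290), aligned with it and fully on the cradle. The other things are at the same pixels as before, and the arm is clear.

```bash
python3 -c "
from h import *
print(arm.job_done())"
```

```text
the job is handed in; nothing more can be done
None
```

I rolled the blue-capped amber vial about 165 mm along the bench, up over the near ramp and into the V, using two part-open fingers. I then pulled the arm clear and handed the job in at about 9 s.

- **Seating:** The last top and scene pictures put the vial's axis within about 2 mm of the groove line and its mid-body within about 3 mm of the cradle's middle. It looks parallel to the groove. The two cameras differ by about 3 mm across the groove (+1.9 and -1.1 mm), which is within calibration. That leaves the 3 mm limit only just confirmed by vision, though the V itself centres the vial.
- **Height:** The depth reading put the top of the glass at 57–59 mm against 56 mm expected. The cameras had read the vial 3–4 mm high from the start.
- **Rolling:** The stripe went out of sight early in the push, so the vial turned instead of dragging. I did not measure the angle directly.
- **Forces:** The tool force at the end of each pushing move stayed under 3 N. I did not sample it in between.
- **Other things:** In the final crop, the red, green, yellow, black and purple vials and the beaker are at the same pixels as at the start. The jar is outside that crop and I did not re-check it. The arm never went near it.

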